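# Count along the divider rack and push the coupling sleeve into the third gap

## Robot

A 7-joint arm with a two-finger parallel gripper is mounted at the origin on the work surface. World frame = base frame: x ahead of the robot, y to its left, z up, the work surface at z = 0. Lengths are in m, angles in rad, forces in N, time in s.
With the tool pointing down it reaches from about 0.425 to 0.925 m from the base axis. Payload 6.8 kg.
Tool frame: the origin (TCP) lies on the centre line of the jaws, within the pads' length; the fingertips stand bot.finger_overhang ahead of it and the grasp point (between the pads) lies 3 mm ahead of it (bot.finger_overhang is the distance from the TCP to the fingertips, in m); z points along the fingers, y is the direction in which the jaws open and shut (so a half turn about z gives the same grasp; the last joint's range is limited). The gripper opens to 85 mm and grips with 20 to 120 N. Pads are 22 mm wide; open, the fingers measure 114 mm over their backs; the gripper's body (76 mm by 85 mm) begins 54 mm behind the grasp point. The pads swing forward as they close: fully open they stand 13 mm farther back than shut.
Start: joints at [1.07, 0.477, 0.022, 1.555, -0.011, 1.109, -0.083], TCP at [0.258, -0.624, 0.253] pointing down, gripper open.
Joint ranges: [-2.96, 2.96], [-0.34, 2.1], [-1.41, 1.46], [0.24, 2.44], [-1.37, 4.51], [0.17, 1.92], [-2.96, 2.96]. Speed limits (rad/s): [2.39, 2.39, 3.14, 3.14, 3.14, 3.14, 3.14].

## Interface

Orientations are given as a unit quaternion [w, x, y, z].
In Python, from station import bot gives the robot as it stands.
- The arm moves only by the tool drive_tool, never from a script. Its argument "increments" is text: rows parted by semicolons, each of 4 numbers parted by spaces: the shift along the world's x, y, z in m, then the turn about the world's z in rad. In form: tx ty tz spin; .... A call has 1 to 12 rows; each row shifts and turns the commanded pose from where the row before left it; what a row does not reach is not made up. A row lasts 1/12 s, in which the tool goes at most 41.7 mm and 7.16 degrees, less where a joint would pass 70% of its speed; a pose out of reach is approached as far as the arm can. A call is refused whole if a number of a shift passes 0.0417 or a number of a turn 0.125, either way. A call with a gripper value outside its range is refused whole. "grip" is the opening, from 0 (shut) to 1 (fully open), set as the call begins (left out, the last holds). The fingers move at their own pace and stop on an object; "squeeze" is the grip in N (left out, the last holds). Time passes only in rows, so rows that do not move let the fingers close. It gives the time, the measured TCP pose, the force and the opening at its end, in the units of the state.
- bot.get_obs(): the state, without advancing time (a new reading comes with each control period).
- bot.read_camera(name): name is "side" or "top"; returns the picture (480x640x3 uint8, red, green, blue); there is no depth.
- bot.calibration(name): a dict with "fx", "fy", "cx", "cy" (pixels), "camera_from_world" (4x4, takes a point from world to camera coordinates). Camera axes: x right, y down, z forward; pixel columns grow to the right and rows downward; lengths in m; the calibration is good to about 2 mm. A picture is of the moment at which its call begins. calibration takes no time and is no camera call.
- bot.hand_in(): hands the job in, once; it reports no verdict.
The state is a dict: "t": time; "q": joint angles; "joint_vel": joint speeds; "joint_torque": joint torques, N m; "eef_pos": TCP position; "tool_rot": TCP orientation; "contact_force": force on the tool from outside, world axes, zero at the start; "torque": the same for the moment, N m; "gripper_width": opening from 0.0 (shut) to 1.0 (fully open).
Only numpy, scipy, OpenCV 4.12 (cv2) and the standard library are available. Lean on these libraries where they do the work, as an engineer would, in place of code of your own. Each camera call takes 0.05 s, during which the arm holds its last target.

## Task

Starting from the yellow post, count along the top of the rack's rail with a fingertip, touching the white label plates of the first, second and third gaps in turn. Then, with the fingertips only, push the orange-capped steel sleeve across the bench into that third gap until it is fully home against the rack's back wall, and take the hand away. Never lift or tip the sleeve, and leave the two plugs and the oil bottle where they stand.

Things in the scene. Friction and masses are not known exactly. Their poses are not given: they have to be found in the camera images.
- rack: Fixed blue divider rack with six open-fronted gaps side by side. Origin: on the bench, at the middle of the line through the dividers' front ends; x points into the gaps (away from the robot, within 0.15 rad of world x), y along the rack to the left, z up. Seven dividers, 6 mm wide, 38 deep, 40 high, 56 apart from y = +168 to -168 mm; behind them a rail with white label plates.
- back_wall (a point): Point on the rack's front-facing back wall, in the rack's middle, at bench level (x = 38, y = 0, z = 0 mm in the rack's frame). Gaps are 50 mm wide, centred at y = +140, +84, +28, -28, -84, -140 mm, floored by the bench. A sleeve fully home has its centre at x = 18 mm and sticks out 2 mm before the dividers. From x = 38 to 78 mm the rail is solid, 50 mm high, flat on top.
- yellow_post: Fixed yellow block, 40 x 26 x 50 mm high, standing at one end of the rail, at the left or the right end by chance; gaps are counted from this end. Origin: centre of its underside, at x = 58 mm, y = +187 or -187 mm in the rack's frame (a black block of the same size stands at the other end).
- sleeve: The part to push: loose steel coupling sleeve standing on end on the bench in front of the rack, a plain cylinder 40 mm in diameter and 42 mm high with an orange dust cap as its top 10 mm; about 0.2 to 0.42 kg. Origin: centre of its underside. It starts 75 to 110 mm before the dividers' front ends, at most 130 mm left or right of the rack's middle, and slides on the bench with ordinary friction.
- brass_plug: Bystander: loose brass hex plug, 34 mm across, 32 mm high, stored in the rack's second or fifth gap. Origin: centre of its underside.
- black_plug: Bystander: loose black plastic plug, 34 mm across, 32 mm high, stored in the other of the second and fifth gaps. Origin: centre of its underside.
- oil_bottle: Bystander: loose white bottle with a red cap, 52 mm in diameter, 120 mm high, standing beside the rack, near its left or right end. Origin: centre of its underside.
- blue_bin: Bystander: fixed small blue open bin with fittings, 130 x 100 x 60 mm high, beside the rack at the end opposite to the bottle. Origin: centre of its underside.
- plate1: White label plate of gap 1 counted from the rack's left (+y) end: 34 x 48 mm (along the rack's x and y), 4 mm thick, fixed flat on the rail behind its gap, its top 50 mm above the bench and level with the rail. Origin: centre of its underside, 46 mm above the bench, at x = 58, y = 140 mm in the rack's frame.
- plate2: White label plate of gap 2 counted from the rack's left (+y) end: 34 x 48 mm (along the rack's x and y), 4 mm thick, fixed flat on the rail behind its gap, its top 50 mm above the bench and level with the rail. Origin: centre of its underside, 46 mm above the bench, at x = 58, y = 84 mm in the rack's frame.
- plate3: White label plate of gap 3 counted from the rack's left (+y) end: 34 x 48 mm (along the rack's x and y), 4 mm thick, fixed flat on the rail behind its gap, its top 50 mm above the bench and level with the rail. Origin: centre of its underside, 46 mm above the bench, at x = 58, y = 28 mm in the rack's frame.
- plate4: White label plate of gap 4 counted from the rack's left (+y) end: 34 x 48 mm (along the rack's x and y), 4 mm thick, fixed flat on the rail behind its gap, its top 50 mm above the bench and level with the rail. Origin: centre of its underside, 46 mm above the bench, at x = 58, y = -28 mm in the rack's frame.
- plate5: White label plate of gap 5 counted from the rack's left (+y) end: 34 x 48 mm (along the rack's x and y), 4 mm thick, fixed flat on the rail behind its gap, its top 50 mm above the bench and level with the rail. Origin: centre of its underside, 46 mm above the bench, at x = 58, y = -84 mm in the rack's frame.
- plate6: White label plate of gap 6 counted from the rack's left (+y) end: 34 x 48 mm (along the rack's x and y), 4 mm thick, fixed flat on the rail behind its gap, its top 50 mm above the bench and level with the rail. Origin: centre of its underside, 46 mm above the bench, at x = 58, y = -140 mm in the rack's frame.
Not all that is in view belongs to the job. Leave any purple look-alike of the yellow_post alone.

How it is judged:
On the way, in this order (a step that is already met when the one before it is completed fails the run):
1. a fingertip touches the label plate of the first gap from the yellow post (((y of yellow_post in the frame of rack above 0 m and contact force between the fingers and plate1 above 0.3 N) or (not (y of yellow_post in the frame of rack above 0 m) and contact force between the fingers and plate6 above 0.3 N))), for 0.05 s.
2. a fingertip touches the label plate of the second gap from the yellow post (((y of yellow_post in the frame of rack above 0 m and contact force between the fingers and plate2 above 0.3 N) or (not (y of yellow_post in the frame of rack above 0 m) and contact force between the fingers and plate5 above 0.3 N))), for 0.05 s.
3. a fingertip touches the label plate of the third gap from the yellow post (((y of yellow_post in the frame of rack above 0 m and contact force between the fingers and plate3 above 0.3 N) or (not (y of yellow_post in the frame of rack above 0 m) and contact force between the fingers and plate4 above 0.3 N))), for 0.05 s.
4. the sleeve is home in the third gap from the yellow post (x of sleeve in the frame of rack between 0.012 and 0.026 m and ((y of yellow_post in the frame of rack above 0 m and y of sleeve in the frame of rack between 0.018 and 0.038 m) or (not (y of yellow_post in the frame of rack above 0 m) and y of sleeve in the frame of rack between -0.038 and -0.018 m)) and angle between sleeve's own z axis and vertical below 0.1 rad and height (world z) of sleeve below 0.005 m), for 0.2 s.
At the end, for the whole second after the job is handed in: The sleeve stands upright on the bench, at rest, in the third gap from the yellow post, its centre within 10 mm of the gap's middle line and within about 6 mm of fully home against the back wall; plugs and bottle within 20 mm of where they started (all of step 4 and linear speed of sleeve below 0.01 m/s and distance of each of brass_plug, black_plug, oil_bottle from where it was at the start of the episode below 0.02 m); the robot touches nothing.
It fails at once if the sleeve is lifted off the bench (height (world z) of sleeve above 0.012 m).
It fails at once if the sleeve is tipped (angle between sleeve's own z axis and vertical above 0.35 rad).
It fails at once if the brass plug is displaced or tipped (distance of brass_plug from where it was at the start of the episode above 0.02 m or angle between brass_plug's own z axis and vertical above 0.35 rad).
It fails at once if the black plug is displaced or tipped (distance of black_plug from where it was at the start of the episode above 0.02 m or angle between black_plug's own z axis and vertical above 0.35 rad).
It fails at once if the oil bottle is displaced or tipped (distance of oil_bottle from where it was at the start of the episode above 0.02 m or angle between oil_bottle's own z axis and vertical above 0.35 rad).
It also fails if it takes over 58 s, if anything falls off the work surface, if the arm or the gripper's body presses on something with over 40 N, if the wrist force passes 120 N, or if a joint passes its speed limit or range.

## Working session

There is one attempt and no reset: what is moved stays moved. The work goes in short steps, Python scripts to look and compute and a tool call to move; the robot and the scene stay as the last step left them, time stands still between calls to the robot, and variables do not carry over. Pictures are saved under pics/ and viewed, and the job is handed in when it is done.

Besides the shell and the picture viewer there is one more tool, called after ">>>" as name(argument=value, ...), one argument or row to a line, values as JSON. drive_tool: Moves the arm, as the interface text tells. Its arguments: {"type":"object","properties":{"increments":{"type":"string"},"grip":{"type":"number"},"squeeze":{"type":"number"}},"required":["increments"]}

```bash
mkdir -p pics
python3 - <<'E'
from station import bot
import cv2,numpy as np
o=bot.get_obs();print({k:np.round(v,3).tolist() for k,v in o.items()},bot.finger_overhang)
for n in("side","top"):
    cv2.imwrite(f"pics/{n}0.png",bot.read_camera(n)[:,:,::-1]);c=bot.calibration(n);print(n,c)
E
```

```text
{'t': 0.0, 'q': [1.07, 0.478, 0.022, 1.556, -0.011, 1.109, -0.083], 'joint_vel': [0.0, -0.0, 0.0, -0.001, 0.001, -0.002, -0.0], 'joint_torque': [-0.001, -59.645, 1.608, -28.12, 0.013, 0.01, -0.0], 'eef_pos': [0.258, -0.623, 0.252], 'tool_rot': [-0.001, 0.981, 0.195, -0.0], 'contact_force': [-0.86, 0.034, 0.711], 'torque': [0.013, -0.004, 0.005], 'gripper_width': 1.002} 0.022
side {'fx': 471.0762922875601, 'fy': 471.0762922875601, 'cx': 329.0002185127459, 'cy': 235.9689301335998, 'camera_from_world': array([[-0.81690822, -0.57630169, -0.02318025,  0.51014843],
       [-0.31253853,  0.47608595, -0.82198652,  0.25337534],
       [ 0.48474801, -0.66424282, -0.56903501,  0.83690261],
       [ 0.        ,  0.        ,  0.        ,  1.        ]])}
top {'fx': 584.3019171564645, 'fy': 584.3019171564645, 'cx': 323.09704247301715, 'cy': 242.96269106480773, 'camera_from_world': array([[-0.00699259, -0.99992767, -0.00978533,  0.04222791],
       [-0.98472196,  0.00858826, -0.17392212,  0.59366492],
       [ 0.17399358,  0.00841966, -0.98471079,  1.07180987],
       [ 0.        ,  0.        ,  0.        ,  1.        ]])}
```

View pics/side0.png

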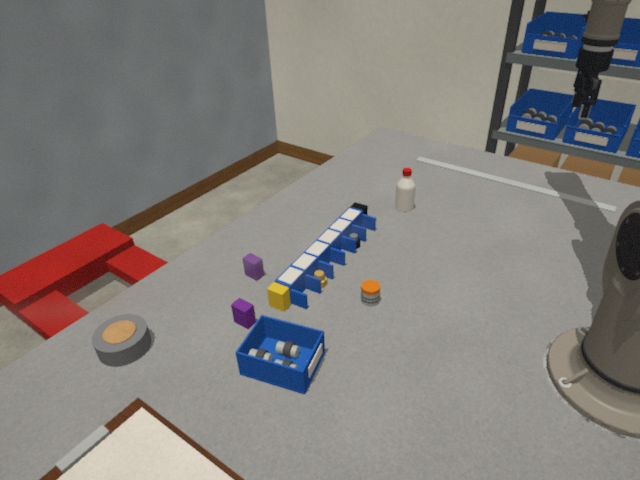

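View pics/top0.png

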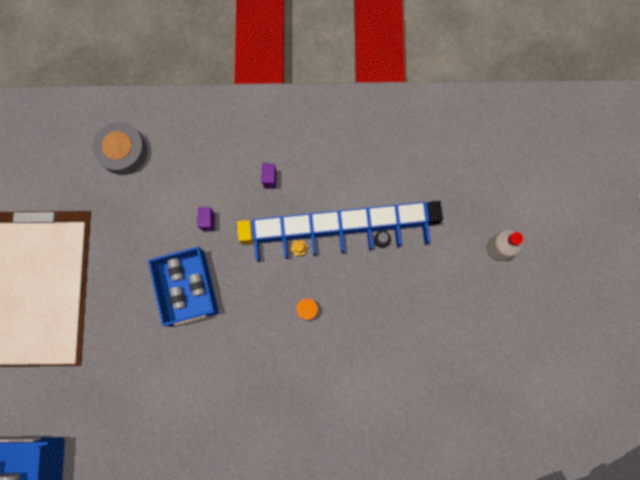

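The yellow post is at the rack's left (+y) end: top picture (244,231), side (279,297). Two purple look-alikes stand at top (205,218) and (268,175). The black block is at (434,212), the sleeve's orange cap at (307,309), and the bottle at (510,243). I'll enlarge this to confirm and measure.

Run:
```python
import cv2
a=cv2.imread("pics/top0.png")[190:330,230:450]
cv2.imwrite("pics/crop0.png",cv2.resize(a,None,fx=3.6,fy=3.6,interpolation=cv2.INTER_CUBIC))
```

```text
(no output)
```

View pics/crop0.png

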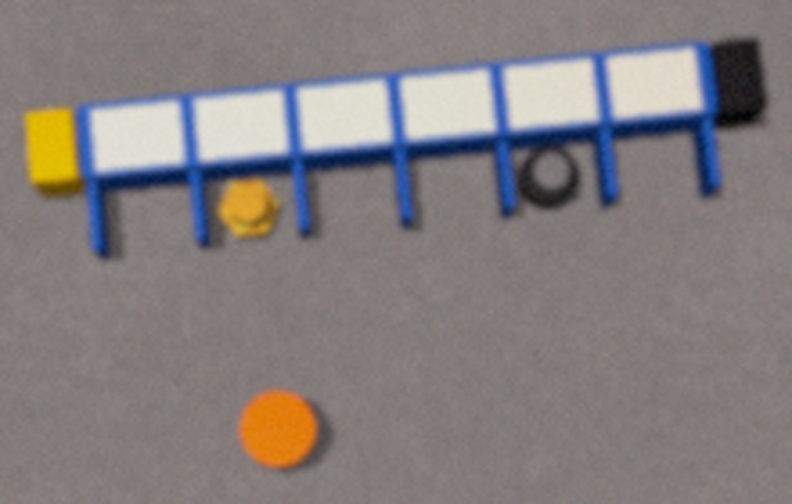

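The crop shows the yellow post at left (50,150). The six white plates run from (138,136) to (655,82), the brass plug is in gap 2 (248,208), the black plug is in gap 5 (548,177), and the cap is at (279,428). The third plate, (345,118), is the target gap's plate.

```bash
cat > h.py <<'E'
import cv2,numpy as np
from station import bot
def ray(n,uv,z):
    c=bot.calibration(n);T=c["camera_from_world"];R=T[:3,:3];o=-R.T@T[:3,3]
    d=R.T@np.array([(uv[0]-c["cx"])/c["fx"],(uv[1]-c["cy"])/c["fy"],1]);return o+d*(z-o[2])/d[2]
def proj(n,p):
    c=bot.calibration(n);T=c["camera_from_world"];q=T[:3,:3]@p+T[:3,3];return np.array([c["fx"]*q[0]/q[2]+c["cx"],c["fy"]*q[1]/q[2]+c["cy"]])
def orange(n,im,z=.042):
    hsv=cv2.cvtColor(im,cv2.COLOR_RGB2HSV);m=cv2.inRange(hsv,(8,200,150),(16,255,255))
    k,_,s,c=cv2.connectedComponentsWithStats(m);return [(s[i,4],c[i].round(1)) for i in range(1,k) if s[i,4]>30]
E
python3 - <<'E'
from h import *
im=cv2.imread("pics/top0.png")[:,:,::-1].copy()
m=((im.min(2)>150)*255).astype(np.uint8);m[:195]=0;m[240:]=0;m[:,:240]=0;m[:,450:]=0
k,_,s,c=cv2.connectedComponentsWithStats(m)
P=sorted([(tuple(c[i]),s[i,4]) for i in range(1,k) if s[i,4]>100])
W=np.array([ray("top",p[0],.05)[:2] for p in P]);print(P);print(W,np.linalg.norm(np.diff(W,axis=0),axis=1))
L=np.array([[.058,y] for y in(.14,.084,.028,-.028,-.084,-.14)])
A=L-L.mean(0);B=W-W.mean(0);U,S,V=np.linalg.svd(A.T@B);R=V.T@U.T;t=W.mean(0)-R@L.mean(0)
print("yaw",np.arctan2(R[1,0],R[0,0]),"t",t,np.abs(W-(L@R.T+t)).max())
np.savez("rack.npz",R=R,t=t)
for n in("top","side"):
    im2=cv2.imread(f"pics/{n}0.png")[:,:,::-1].copy()
    for a,cc in orange(n,im2):
        w=ray(n,cc,.042);print(n,a,cc,w,"rack",R.T@(w[:2]-t))
    for p in [(0,.168,.04),(0,-.168,.04),(.058,.187,.05)]:
        w=np.r_[R@p[:2]+t,p[2]];print(n,p,w,proj(n,w))
E
```

```text
[((np.float64(267.6334841628959), np.float64(227.35972850678732)), np.int32(442)), ((np.float64(296.40816326530614), np.float64(224.4126984126984)), np.int32(441)), ((np.float64(325.2466063348416), np.float64(221.49095022624434)), np.int32(442)), ((np.float64(353.81632653061223), np.float64(218.56235827664398)), np.int32(441)), ((np.float64(382.498861047836), np.float64(215.56036446469247)), np.int32(439)), ((np.float64(411.2344827586207), np.float64(212.66666666666666)), np.int32(435))]
[[ 0.62602529  0.14489238]
 [ 0.63135507  0.08908982]
 [ 0.63663789  0.03311884]
 [ 0.64194324 -0.02237532]
 [ 0.64739676 -0.07813657]
 [ 0.6526384  -0.13404079]] [0.0560565  0.05621973 0.05574719 0.05602729 0.05614941]
yaw 0.09525965805210714 t [ 5.81595734e-01 -9.19806161e-05] 0.00017893769068320908
top 284 [307.1 308.8] [0.46875097 0.06900474 0.042     ] rack [-0.10576098  0.07951675]
top (0, 0.168, 0.04) [0.5656163  0.16714635 0.04      ] [256.39514793 259.0475466 ]
top (0, -0.168, 0.04) [ 0.59757516 -0.16733031  0.04      ] [428.62067154 241.32846755]
top (0.058, 0.187, 0.05) [0.62154615 0.19157691 0.05      ] [243.54248826 229.83729621]
side 176 [370.2 286.5] [0.46719485 0.07064403 0.042     ] rack [-0.10715411  0.08129662]
side (0, 0.168, 0.04) [0.5656163  0.16714635 0.04      ] [305.30311619 295.39955557]
side (0, -0.168, 0.04) [ 0.59757516 -0.16733031  0.04      ] [374.55446783 218.15937543]
side (0.058, 0.187, 0.05) [0.62154615 0.19157691 0.05      ] [276.65974116 288.33968153]
```

Rack fit: yaw 0.095, origin (0.5816, -0.0001), residual 0.2 mm. The sleeve is at rack (-0.106, 0.080). Both cameras agree on it to 2 mm. The third gap from the post is rack y = +28 mm. I'll close the hand and travel to plate 1.

>>> drive_tool(
  increments="0.0130 0.0275 0 -0.0125;0.0130 0.0275 0 -0.0125;0.0130 0.0275 0 -0.0125;0.0130 0.0275 0 -0.0125;0.0130 0.0275 0 -0.0125;0.0130 0.0275 0 -0.0125;0.0130 0.0275 0 -0.0125;0.0130 0.0275 0 -0.0125;0.0130 0.0275 0 -0.0125;0.0130 0.0275 0 -0.0125;0.0130 0.0275 0 -0.0125;0.0130 0.0275 0 -0.0125",
  grip=0,
  squeeze=20,
)

```text
t: 1.1
eef_pos: [0.4145, -0.2921, 0.2531]
tool_rot: [-0.0, 0.993, 0.121, -0.0]
contact_force: [0.9, 0.3, 0.3]
gripper_width: 0.001
```

>>> drive_tool(
  increments="0.0130 0.0275 0 -0.0125;0.0130 0.0275 0 -0.0125;0.0130 0.0275 0 -0.0125;0.0130 0.0275 0 -0.0125;0.0130 0.0275 0 -0.0125;0.0130 0.0275 0 -0.0125;0.0130 0.0275 0 -0.0125;0.0130 0.0275 0 -0.0125;0.0130 0.0275 0 -0.0125;0.0130 0.0275 0 -0.0125;0.0130 0.0275 0 -0.0125;0.0130 0.0275 0 -0.0125",
)

```text
t: 2.1
eef_pos: [0.5705, 0.0377, 0.253]
tool_rot: [0.0, 0.999, 0.046, -0.0]
contact_force: [1.1, -0.7, 0.7]
gripper_width: 0.001
```

>>> drive_tool(
  increments="0.0140 0.0270 -0.02 0;0.0140 0.0270 -0.02 0;0.0140 0.0270 -0.02 0;0.0140 0.0270 -0.02 0;0 0 -0.02 0;0 0 -0.02 0;0 0 -0.02 0;0 0 0 0;0 0 0 0",
)

```text
t: 2.85
eef_pos: [0.6254, 0.144, 0.1122]
tool_rot: [0.0, 0.999, 0.046, -0.002]
contact_force: [0.4, 0.5, 0.1]
gripper_width: -0.002
```

Run:
```python
from h import *
im=bot.read_camera("side");cv2.imwrite("pics/s1.png",cv2.resize(im[180:340,220:420,::-1],None,fx=3.7,fy=3.7,interpolation=cv2.INTER_CUBIC))
p=bot.get_obs()["eef_pos"];print(proj("side",np.array(p)-[0,0,.022]))
```

```text
[287.73676349 260.15507429]
```

View pics/s1.png

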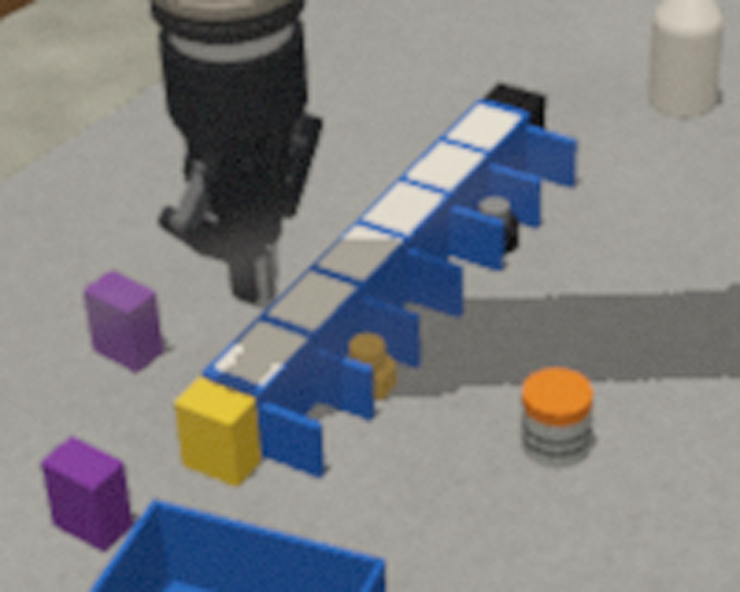

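The closed fingertips appear at crop (250,300), which is pixel (287.6,261). That matches the predicted tip, above plate 1. I'll lower to just above the plate and then press softly.

>>> drive_tool(
  increments="0 0 -0.012 0;0 0 -0.012 0;0 0 -0.008 0;0 0 -0.004 0;0 0 -0.002 0;0 0 -0.002 0;0 0 -0.001 0;0 0 0 0",
)

```text
t: 3.57
eef_pos: [0.6266, 0.1444, 0.0725]
tool_rot: [-0.0, 0.999, 0.046, 0.0]
contact_force: [-0.5, 0.3, 0.3]
gripper_width: 0.001
```

>>> drive_tool(
  increments="0 0 -0.0015 0;0 0 -0.001 0;0 0 0 0;0 0 0 0",
)

```text
t: 3.9
eef_pos: [0.6268, 0.1446, 0.0721]
tool_rot: [0.0, 0.999, 0.046, 0.001]
contact_force: [-5.4, -1.0, 15.0]
gripper_width: -0.001
```

There are 15 N on plate 1. Next are plate 2, then plate 3, hopping each time.

>>> drive_tool(
  increments="0 0 0.008 0;0 0 0.008 0;0.0018 -0.0186 0 0;0.0018 -0.0187 0 0;0.0017 -0.0187 0 0;0 0 -0.008 0;0 0 -0.006 0;0 0 -0.002 0;0 0 0 0;0 0 0 0",
)

```text
t: 4.73
eef_pos: [0.6324, 0.0869, 0.0721]
tool_rot: [0.002, 0.999, 0.046, 0.0]
contact_force: [-5.2, -7.1, 19.4]
gripper_width: 0.001
```

>>> drive_tool(
  increments="0 0 0 0",
)

```text
t: 4.82
eef_pos: [0.6324, 0.0869, 0.0721]
tool_rot: [0.002, 0.999, 0.046, 0.0]
contact_force: [-4.9, -7.3, 19.7]
gripper_width: -0.0
```

>>> drive_tool(
  increments="0 0 0.008 0;0 0 0.008 0;0.0018 -0.0186 0 0;0.0018 -0.0187 0 0;0.0017 -0.0187 0 0;0 0 0 0;0 0 -0.008 0;0 0 -0.006 0;0 0 -0.002 0;0 0 0 0;0 0 0 0",
)

```text
t: 5.73
eef_pos: [0.6372, 0.0342, 0.0721]
tool_rot: [0.0, 0.999, 0.047, 0.0]
contact_force: [-6.5, -1.9, 22.3]
gripper_width: -0.001
```

All three plates are touched, with force present each time. I'll rise, open the fingers slightly (a small cradle), turn toward the diagonal push and move behind the sleeve.

>>> drive_tool(
  increments="0 0 0.02 0;0 0 0.03 0;0 0 0.03 0;-0.023 0.0064 0 -0.0705;-0.023 0.0064 0 -0.0705;-0.023 0.0064 0 -0.0705;-0.023 0.0064 0 -0.0705;-0.023 0.0064 0 -0.0705;-0.023 0.0064 0 -0.0705;-0.023 0.0064 0 -0.0705;-0.023 0.0064 0 -0.0705;-0.023 0.0064 0 -0.0705",
  grip=0.2,
)

```text
t: 6.73
eef_pos: [0.4281, 0.0919, 0.1492]
tool_rot: [-0.0, 0.963, -0.268, -0.0]
contact_force: [0.0, -0.1, 1.0]
gripper_width: 0.201
```

>>> drive_tool(
  increments="0 0 0 0;0 0 0 0;0 0 0 0",
)

```text
t: 6.98
eef_pos: [0.4304, 0.0911, 0.1498]
tool_rot: [-0.0, 0.964, -0.266, 0.0]
contact_force: [-0.1, 0.4, -0.2]
gripper_width: 0.198
```

Run:
```python
from h import *
im=bot.read_camera("side");cv2.imwrite("pics/s2.png",cv2.resize(im[180:340,300:500,::-1],None,fx=3.7,fy=3.7,interpolation=cv2.INTER_CUBIC))
o=bot.get_obs();p=o["eef_pos"];q=o["tool_rot"];print(p,2*np.arctan2(q[2],q[1]),proj("side",np.array(p)-[0,0,.022]))
```

```text
[0.43076097 0.09067987 0.14979657] -0.5399766714790597 [382.17670443 265.3197769 ]
```

View pics/s2.png

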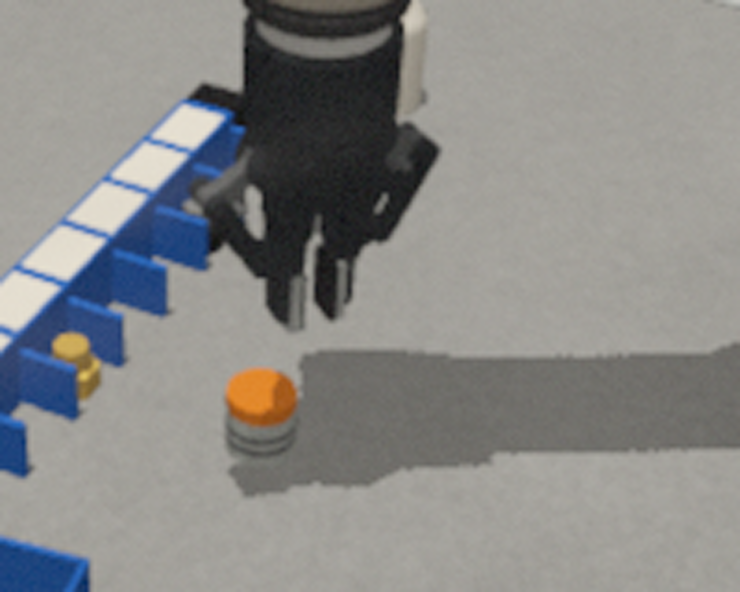

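The fingers, slightly open, are at crop (315,325), behind the sleeve cap at (262,397), with clearance. I'll lower until the tips are about 10 mm above the bench.

>>> drive_tool(
  increments="0 0 -0.025 0;0 0 -0.025 0;0 0 -0.025 0;0 0 -0.02 0;0 0 -0.013 0;0 0 -0.008 0;0 0 -0.003 0;0 0 0 0;0 0 0 0",
)

```text
t: 7.78
eef_pos: [0.4307, 0.0901, 0.0312]
tool_rot: [-0.0, 0.964, -0.268, 0.0]
contact_force: [0.9, -0.1, 0.1]
gripper_width: 0.205
```

```bash
cat > look.py <<'E'
import sys
from h import *
t=sys.argv[1];z=np.load("rack.npz");R,tt=z["R"],z["t"]
o=bot.get_obs();p=np.array(o["eef_pos"]);q=o["tool_rot"];print("tcp rack",R.T@(p[:2]-tt),p[2],"yaw rel",2*np.arctan2(q[2],q[1])-.0953,"F",np.round(o["contact_force"],1),o["t"])
for n in("top","side"):
    im=bot.read_camera(n);x,y=(210,180) if n=="top" else (240,180)
    cv2.imwrite(f"pics/{n}{t}.png",cv2.resize(im[y:y+150,x:x+210,::-1],None,fx=3.7,fy=3.7,interpolation=cv2.INTER_CUBIC))
    for a,c in orange(n,im):
        w=ray(n,c,.042);print(n,a,c,"rack",(R.T@(w[:2]-tt)).round(4))
E
python3 look.py 3
```

```text
tcp rack [-0.1416299   0.10418092] 0.031217741679116874 yaw rel -0.6371491245991092 F [ 0.9 -0.1  0.1] 7.7833
side 35 [367.1 286.2] rack [-0.101   0.0835]
```

View pics/side3.png

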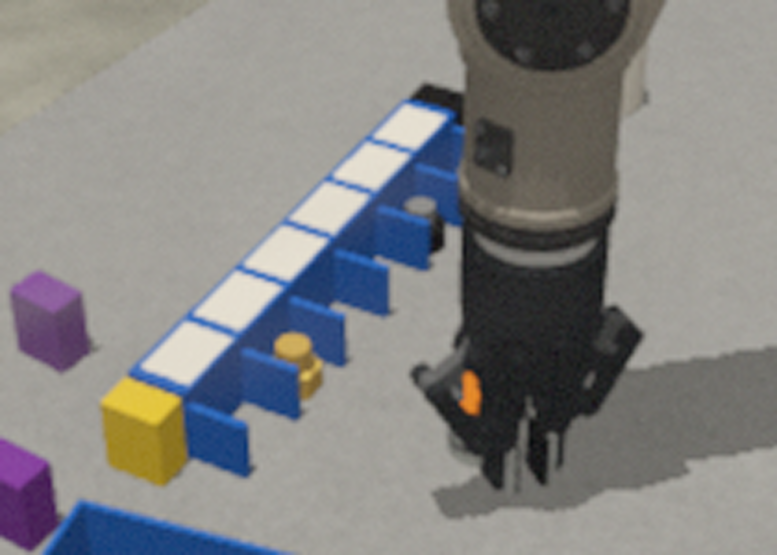

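View pics/top3.png

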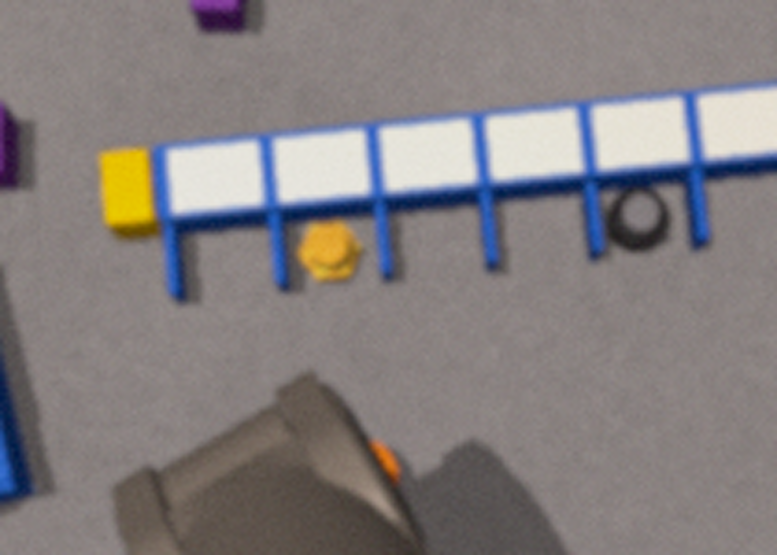

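The sleeve has not moved and the tips are behind it on the diagonal line. I'll make the slow diagonal push.

>>> drive_tool(
  increments="0.0036 -0.0021 0 0;0.0036 -0.0021 0 0;0.0036 -0.0021 0 0;0.0036 -0.0021 0 0;0.0036 -0.0021 0 0;0.0036 -0.0021 0 0;0.0036 -0.0021 0 0;0.0036 -0.0021 0 0;0.0036 -0.0021 0 0;0.0036 -0.0021 0 0;0.0036 -0.0021 0 0;0.0036 -0.0021 0 0",
)

```text
t: 8.88
eef_pos: [0.4735, 0.0645, 0.0308]
tool_rot: [0.0, 0.964, -0.268, -0.0]
contact_force: [-0.5, 1.3, 1.3]
gripper_width: 0.199
```

```bash
python3 look.py 4
```

```text
tcp rack [-0.10145568  0.07460509] 0.030768607799293378 yaw rel -0.6371476360106505 F [-0.5  1.3  1.3] 8.8833
```

View pics/side4.png

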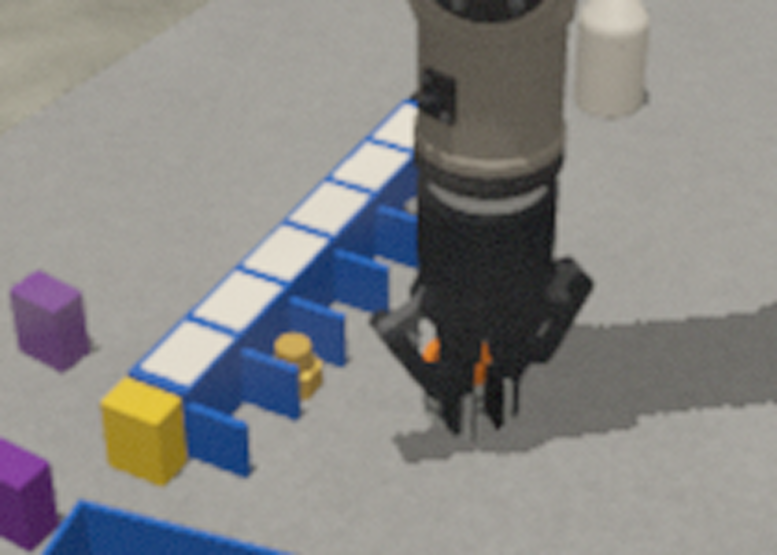

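View pics/top4.png

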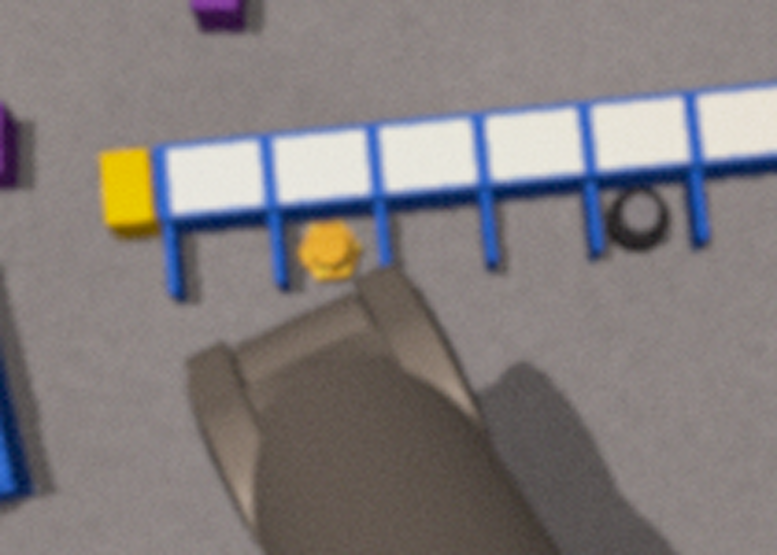

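The cap shows on both sides of the left finger, at crop (430,350) and (482,365), so the sleeve is moving ahead of the fingers and stands upright. I'll continue the push.

>>> drive_tool(
  increments="0.0036 -0.0021 0 0;0.0036 -0.0021 0 0;0.0036 -0.0021 0 0;0.0036 -0.0021 0 0;0.0036 -0.0021 0 0;0.0036 -0.0021 0 0;0.0036 -0.0021 0 0;0.0036 -0.0021 0 0;0.0036 -0.0021 0 0;0.0036 -0.0021 0 0;0.0036 -0.0021 0 0;0 0 0 0",
)

```text
t: 9.98
eef_pos: [0.5139, 0.0411, 0.0309]
tool_rot: [-0.0, 0.963, -0.268, 0.001]
contact_force: [0.2, -0.3, 0.1]
gripper_width: 0.203
```

>>> drive_tool(
  increments="-0.004 0.0023 0 0;-0.01 0.006 0 0;-0.014 0.008 0 0;-0.014 0.008 0 0;0 0 0.025 0;0 0 0.03 0;0 0 0.03 0;-0.01 0.03 0.03 0;-0.01 0.03 0.03 0;0 0.04 0 0;0 0.03 0 0;0 0 0 0",
)

```text
t: 10.98
eef_pos: [0.4502, 0.201, 0.1745]
tool_rot: [-0.003, 0.965, -0.263, 0.001]
contact_force: [-0.2, 0.2, -0.6]
gripper_width: 0.202
```

```bash
python3 look.py 5
```

```text
tcp rack [-0.11166415  0.21270721] 0.17447235071988598 yaw rel -0.6278742344720374 F [-0.2  0.2 -0.6] 10.9833
top 270 [329.2 272.8] rack [-0.0415  0.0305]
```

View pics/side5.png

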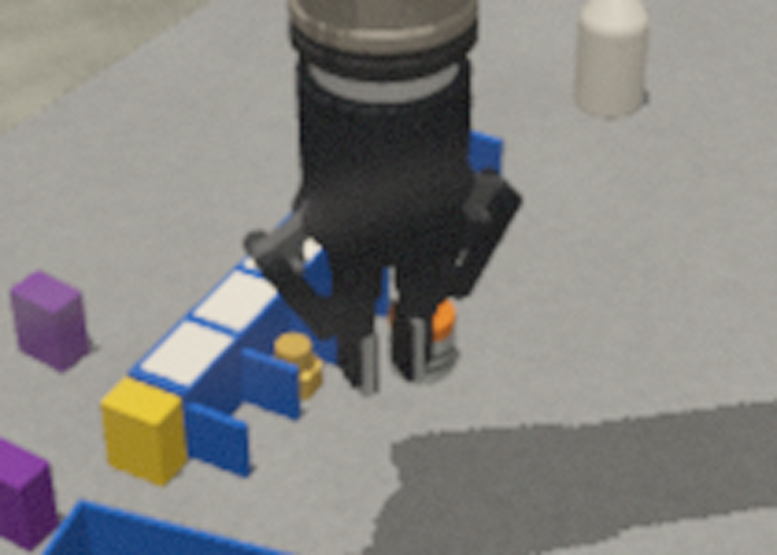

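View pics/top5.png

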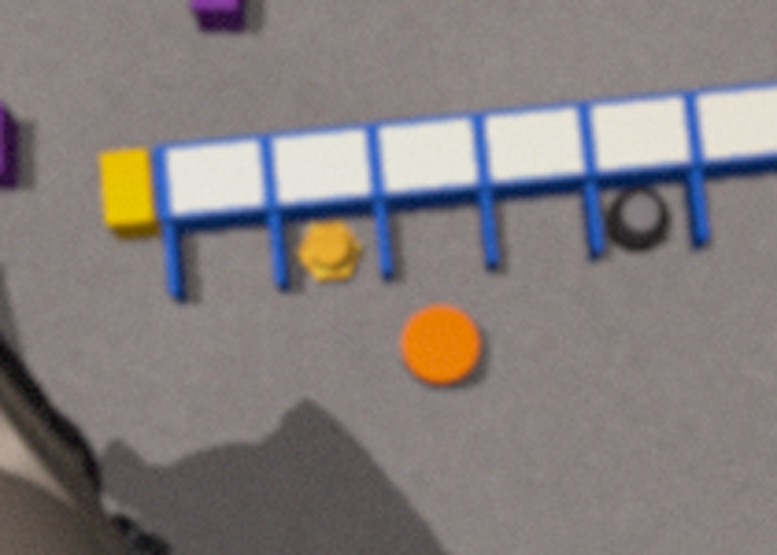

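The sleeve stands at rack (-41.5, +30.5) mm, upright at crop (441,345), in front of gap 3 between the dividers at x=385 and 490. The brass plug at (330,250) has not moved. I'll square up to the rack and go in behind the sleeve.

>>> drive_tool(
  increments="0.0039 -0.0182 0 0.0628;0.0039 -0.0182 0 0.0628;0.0039 -0.0182 0 0.0628;0.0039 -0.0182 0 0.0628;0.0039 -0.0182 0 0.0628;0.0039 -0.0182 0 0.0628;0.0039 -0.0182 0 0.0628;0.0039 -0.0182 0 0.0628;0.0039 -0.0182 0 0.0628;0.0039 -0.0182 0 0.0628;0 0 0 0;0 0 0 0",
)

```text
t: 12.08
eef_pos: [0.4897, 0.0093, 0.1726]
tool_rot: [0.0, 0.999, 0.041, -0.001]
contact_force: [-0.7, -0.3, -0.4]
gripper_width: 0.202
```

>>> drive_tool(
  increments="0 0 0 0;0 0 0 0",
)

```text
t: 12.25
eef_pos: [0.4901, 0.0121, 0.173]
tool_rot: [-0.0, 0.999, 0.043, -0.0]
contact_force: [0.5, 0.2, 0.4]
gripper_width: 0.197
```

```bash
python3 look.py 6
```

```text
tcp rack [-0.08996122  0.02079494] 0.17301537786731438 yaw rel -0.008809270478078016 F [0.5 0.2 0.4] 12.25
```

>>> drive_tool(
  increments="0 0 0 0;0 0 0 0;0 0 0 0;0 0 0 0",
)

```text
t: 12.68
eef_pos: [0.4906, 0.0115, 0.1732]
tool_rot: [0.0, 0.999, 0.043, 0.0]
contact_force: [-0.7, -0.4, -0.2]
gripper_width: 0.202
```

>>> drive_tool(
  increments="-0.0015 0.0077 0 0.009;0 0 -0.03 0;0 0 -0.03 0;0 0 -0.03 0;0 0 -0.025 0;0 0 -0.015 0;0 0 -0.008 0;0 0 -0.004 0;0 0 0 0;0 0 0 0;0 0 0 0",
)

```text
t: 13.6
eef_pos: [0.4901, 0.0192, 0.0322]
tool_rot: [-0.0, 0.999, 0.048, 0.001]
contact_force: [0.4, -0.4, -0.3]
gripper_width: 0.202
```

```bash
python3 look.py 7
```

```text
tcp rack [-0.08928831  0.02793349] 0.03221440209448163 yaw rel -7.949176786152534e-05 F [ 0.4 -0.4 -0.3] 13.6
```

View pics/side7.png

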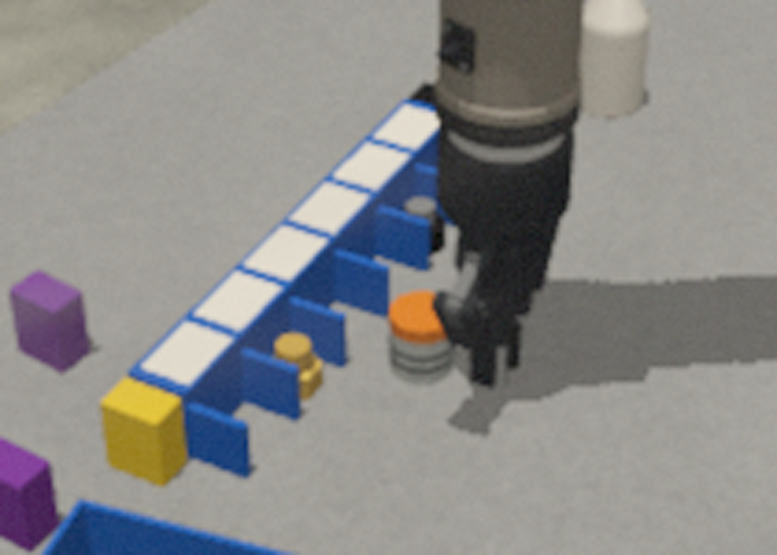

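The hand is behind the sleeve, square to the rack, and the sleeve is at crop (420,340). I'll push straight in.

>>> drive_tool(
  increments="0.004 0.0004 0 0;0.004 0.0004 0 0;0.004 0.0004 0 0;0.004 0.0004 0 0;0.004 0.0004 0 0;0.004 0.0004 0 0;0.004 0.0004 0 0;0.004 0.0003 0 0;0.004 0.0004 0 0;0.004 0.0004 0 0;0.004 0.0004 0 0;0.004 0.0003 0 0",
)

```text
t: 14.7
eef_pos: [0.5375, 0.0236, 0.0311]
tool_rot: [0.0, 0.999, 0.048, -0.0]
contact_force: [-1.2, -0.4, 0.0]
gripper_width: 0.201
```

```bash
python3 look.py 8
```

```text
tcp rack [-0.04160646  0.0278042 ] 0.03105825469141176 yaw rel -2.0089057803165944e-05 F [-1.2 -0.4  0. ] 14.7
```

View pics/side8.png

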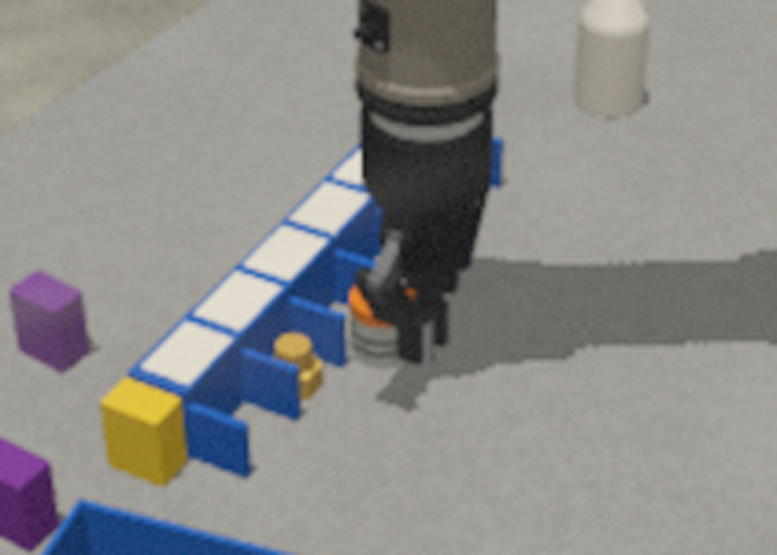

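View pics/top8.png

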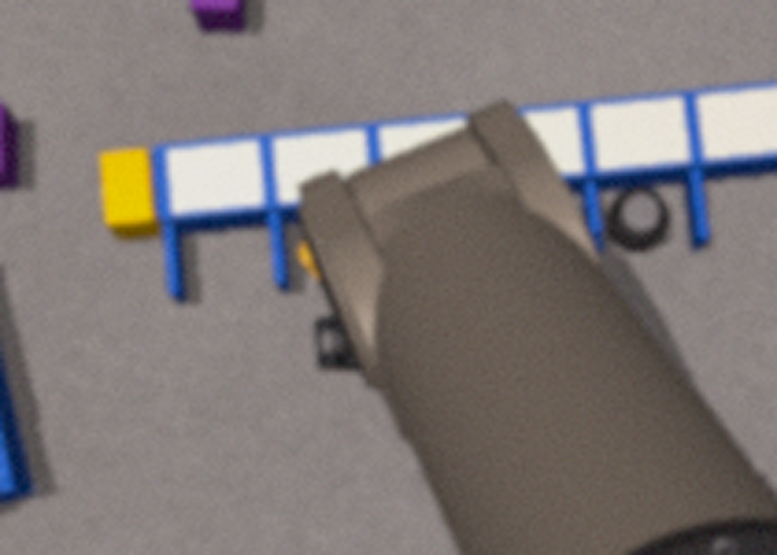

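The sleeve is entering gap 3 at side crop (378,330), upright, with no jam force. I'll continue to just short of home.

>>> drive_tool(
  increments="0.004 0.0004 0 0;0.004 0.0004 0 0;0.004 0.0004 0 0;0.004 0.0004 0 0;0.004 0.0003 0 0;0.0035 0.0003 0 0;0.002 0.0002 0 0;0 0 0 0",
)

```text
t: 15.47
eef_pos: [0.5635, 0.0262, 0.0312]
tool_rot: [-0.0, 0.999, 0.048, 0.0]
contact_force: [-0.2, 0.9, 0.8]
gripper_width: 0.2
```

```bash
python3 look.py 9
```

```text
tcp rack [-0.01553044  0.02790269] 0.03120018814656749 yaw rel -3.9155554823686045e-05 F [-0.2  0.9  0.8] 15.4667
```

View pics/side9.png

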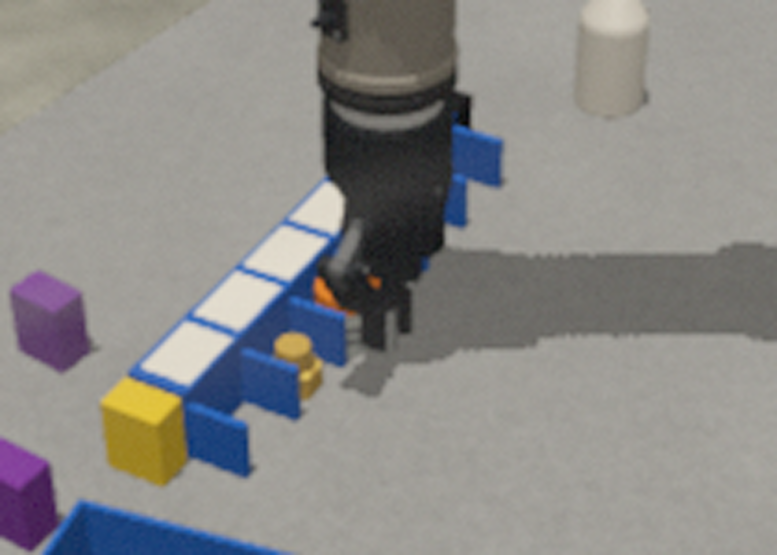

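The sleeve is inside gap 3 and the force is near zero, so it is about 5 mm short of home. I'll creep in until a wall contact shows.

>>> drive_tool(
  increments="0.001 0.0001 0 0;0.001 0.0001 0 0;0.001 0.0001 0 0;0.001 0.0001 0 0;0 0 0 0;0 0 0 0",
)

```text
t: 16.07
eef_pos: [0.5667, 0.0264, 0.0312]
tool_rot: [0.0, 0.999, 0.048, 0.0]
contact_force: [-1.0, 0.4, 1.2]
gripper_width: 0.202
```

>>> drive_tool(
  increments="0.001 0.0001 0 0;0.001 0.0001 0 0;0 0 0 0;0 0 0 0",
)

```text
t: 16.4
eef_pos: [0.5686, 0.0266, 0.0311]
tool_rot: [0.0, 0.999, 0.048, -0.0]
contact_force: [-2.2, -0.8, 0.6]
gripper_width: 0.2
```

>>> drive_tool(
  increments="0.001 0.0001 0 0;0 0 0 0;0 0 0 0",
)

```text
t: 16.65
eef_pos: [0.5687, 0.0266, 0.031]
tool_rot: [0.0, 0.999, 0.048, -0.001]
contact_force: [-4.7, 0.2, 2.7]
gripper_width: 0.202
```

The tool stopped advancing and the force rose to 4.7 N, so the sleeve is likely against the wall. I'll back straight out, lift and look.

>>> drive_tool(
  increments="-0.002 -0.0002 0 0;-0.006 -0.0006 0 0;-0.012 -0.0012 0 0;-0.015 -0.0014 0 0;-0.015 -0.0014 0 0;0 0 0.03 0;0 0 0.03 0;0 0 0.03 0;0 -0.03 0.03 0;0 -0.04 0.02 0;0 -0.04 0 0;0 -0.04 0 0",
)

```text
t: 17.65
eef_pos: [0.5209, -0.1263, 0.1714]
tool_rot: [0.001, 0.999, 0.048, 0.003]
contact_force: [0.0, -0.3, -0.8]
gripper_width: 0.203
```

>>> drive_tool(
  increments="0 -0.04 0 0;0 -0.04 0 0;0 -0.04 0 0;0 0 0 0;0 0 0 0;0 0 0 0",
)

```text
t: 18.15
eef_pos: [0.5198, -0.2442, 0.1692]
tool_rot: [-0.0, 0.999, 0.048, 0.0]
contact_force: [0.8, 0.6, -0.0]
gripper_width: 0.2
```

```bash
python3 look.py 10
```

```text
tcp rack [-0.08475266 -0.23714221] 0.16919008858558937 yaw rel -0.00011929784680579647 F [ 0.8  0.6 -0. ] 18.15
top 312 [326.5 243. ] rack [0.017  0.0297]
side 112 [331.5 256.2] rack [0.0169 0.0277]
```

View pics/side10.png

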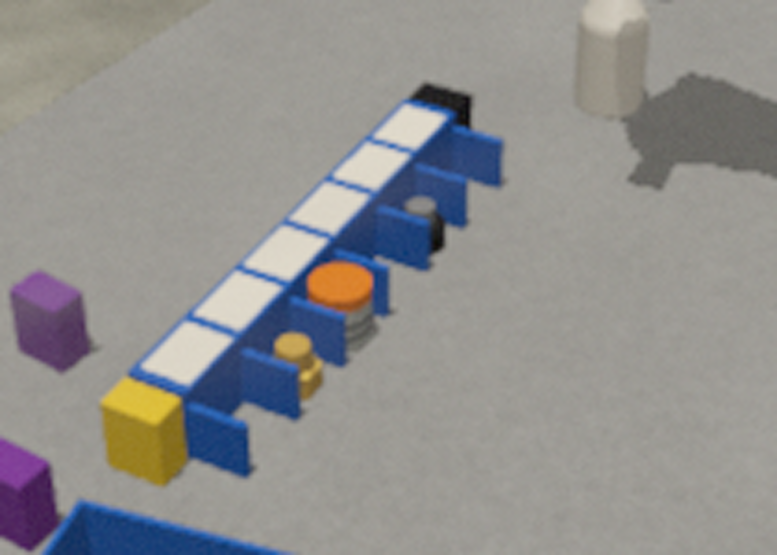

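View pics/top10.png

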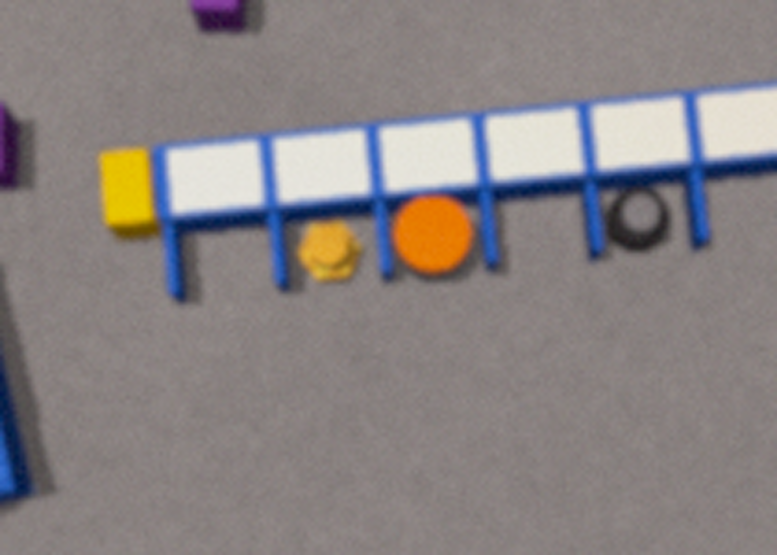

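The sleeve is upright in gap 3 at rack (17, 28 to 30) mm, top crop (433,234). The plugs and bottle are where they were, and the hand is clear of everything. I'm handing in.

```bash
python3 -c "
from station import bot
print(bot.hand_in())"
```

```text
the job is handed in; nothing more can be done
None
```

The sleeve is standing in the third gap from the yellow post, against the back wall, and I've handed the job in. `hand_in` gives no verdict, so I don't have the judge's result.

- **Counting:** The yellow post was at the rack's left end. I touched label plates 1, 2 and 3 in turn with the closed fingertips, at about 15, 20 and 22 N.
- **Pushing:** I pushed the sleeve with the fingertips slightly open, first diagonally to the front of gap 3. I then pushed it straight in until the tool stopped at about 5 N, and took the hand away.
- **Final position:** The sleeve's centre is at x = 17 mm in the rack frame by both cameras, where fully home is 18 mm. For y, the top camera gives 29.7 mm and the side camera 27.7 mm, where the gap's middle is 28 mm. The 2 mm difference is within the stated calibration accuracy.
- **Everything else:** In the last pictures the sleeve was upright and the plugs and bottle looked unmoved; I judged these by eye and did not measure them. The hand was clear and its force reading near zero. The clock was at about 18 s, and no check failed.

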